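# Cover the terminals and hold the sample carrier in the cell's slot

## Task

Slide the flat cover of the grey measuring cell fully home over the open terminal compartment, which bares the narrow sample slot. Then lift the blade-shaped sample carrier out of its rest block, lower the blade through the slot without forcing it, and finish while still holding it there in the gripper, upright, with its steel shoulder about 10 mm above the cell's top plate so that it rests on nothing. Leave the other things on the worktop alone.

Things in the scene. Friction and masses are not known exactly. Their poses are not given: they have to be found in the camera images.
- cell: fixed grey box with aluminium top plate, 110 (x) x 170 (y) x 80 mm high; origin at the centre of its underside, z up. The plate has the sample slot (centre y -35 mm) and the terminal compartment (centre y +30 mm). Dark guide rails, 7.5 mm high, run along y at x = +/-30 to 40 mm. Two sockets stick 14 mm out of its -x side. Under the slot the box is empty down to 9 mm above the worktop
- cell_slot (a point): centre of the sample slot at the top plate's upper face, 80 mm above the worktop, axes as the cell's: the slot is 52 mm long along x, 10 mm wide along y, the plate 6 mm thick with square edges
- cell_compartment (a point): centre of the terminal compartment's opening (52 mm along x, 40 mm along y, two brass posts inside) at the top plate's upper face, axes as the cell's
- shutter (a joint): slide of the flat steel cover on the cell, in m: 0 covers the sample slot, grows towards the cell's +y, 0.065 is the stop, fully home over the terminal compartment. It starts between 0 and 0.010. It moves with about 2 N of friction and stays where it is left
- shutter_grip (a point): middle of the upper edge of the cover's grip, 103 mm above the worktop, axes as the cell's. The grip is a black ridge 34 mm along x, 10 mm thick along y, 18 mm high, on the middle of the flat steel cover (64 x 50 x 4 mm, upper face 85 mm above the worktop)
- rest: grey plastic rest block fixed to the worktop, 90 (x) x 56 (y) x 66 mm high with 8 mm high feet reaching 80 mm along y, origin at the centre of its underside; in its top a pocket 54 (x) x 12 (y) mm, in which the carrier hangs by its shoulder
- carrier: loose, about 110 g, same front and back: flat upright aluminium blade 50 (x) x 8 (y) x 60 mm with rounded lower edge (radius 4 mm), round white sample on it; above, steel shoulder 54 x 18 x 6 mm (60 to 66 mm above the foot), then black grip 40 (x) x 14 (y) x 34 mm. Origin: centre of the foot, z up. At the start the shoulder lies on the rest block, foot 6 mm above the worktop
- carrier_grip (a point): centre of the carrier's grip block, 83 mm above the foot (17 mm above the shoulder plate's upper face, 17 mm below the grip's top), axes as the carrier's; to be pinched across its 14 mm thickness (y)
- wash_bottle: white plastic wash bottle with a red spout, 189 mm high, at the back left
- disc: flat round green sample disc, 64 mm across, 9 mm high, lying at the left
- screwdriver: small screwdriver with an orange handle, 135 mm long, lying flat between the workplaces
- guard_ring: flat brass ring, 68 mm across, 9 mm high, lying on the worktop
- caliper: steel vernier caliper, 210 mm long, lying flat at the right, in front of the tall equipment cabinets (over 0.4 m high, fronts about 0.65 m ahead of the robot, from 0.33 m to its right onwards), which the arm must go round
- weight: small brass weight with a knob, 25 mm across, 34 mm high, near the front edge
Mind the look-alikes: they are no part of the job. There is more than one size of the carrier; the job needs the middle-sized.

How it is judged:
On the way, in this order (a step that is already met when the one before it is completed fails the run):
1. the cover is slid home over the terminal compartment while the carrier is not yet in the slot (value of joint shutter above 0.06 m and horizontal distance between carrier and cell_slot above 0.03 m), for 0.2 s.
2. the carrier is lifted clear of the rest block (height (world z) of carrier above 0.07 m and contact force between the fingers and carrier above 2 N), for 0.1 s.
3. the blade is through the slot, held (x of carrier in the frame of cell_slot between -0.004 and 0.004 m and y of carrier in the frame of cell_slot between -0.004 and 0.004 m and z of carrier in the frame of cell_slot between -0.056 and -0.042 m and angle between carrier's own z axis and vertical below 0.08 rad and angle between the x axis of carrier and the x axis of cell, either way round below 0.1 rad and contact force between the fingers and carrier above 2 N), for 0.2 s.
At the end, for the whole second after the job is handed in: Cover at least 60 mm along its slide; the carrier held in the gripper, at rest, upright (0.08 rad) and along the slot (0.1 rad), foot within 4 mm of the slot's centre line and shoulder 4 to 18 mm above the top plate (10 wanted), pressing on the cell with under 15 N (all of step 3 and value of joint shutter above 0.06 m and contact force between carrier and cell below 15 N and linear speed of carrier below 0.02 m/s); the arm keeps its last pose, push and grip.
It fails at once if the carrier is forced against the cell (more than 50 N) (contact force between carrier and cell above 50 N).
It fails at once if a bystander is pushed more than 30 mm (distance of any of wash_bottle, disc, screwdriver, guard_ring, caliper, weight from where it was at the start of the episode above 0.03 m).
It also fails if it takes over 58 s, if anything falls off the work surface, if the arm or the gripper's body presses on something with over 40 N, if the wrist force passes 120 N, or if a joint passes its speed limit or range.

## Robot

A 6-joint arm with a two-finger parallel gripper is mounted at the origin on a cart in front of the work surface, level with it; the furniture and walls round the work are solid. World frame = base frame: x ahead of the robot, y to its left, z up, the work surface at z = 0. Lengths are in m, angles in rad, forces in N, time in s.
With the tool pointing down it reaches from about 0.25 to 0.725 m from the base axis. Payload 4 kg.
Tool frame: the origin (TCP) lies midway between the tips of the shut fingers; the grasp point (between the pads) lies 19 mm behind it; z points along the fingers, y is the direction in which the jaws open and shut (so a half turn about z gives the same grasp; the last joint's range is limited). The gripper opens to 85 mm and grips with 20 to 120 N. Pads are 22 mm wide; open, the fingers measure 114 mm over their backs; the gripper's body (76 mm by 85 mm) begins 54 mm behind the grasp point. The pads swing forward as they close: fully open they stand 13 mm farther back than shut.
Start: joints at [-1.313, 0.241, 0.005, 1.335, 0, 1.571], TCP at [0.127, -0.483, 0.231] pointing down, gripper open.
Joint ranges: [-2.72, 2.72], [-1.05, 1.87], [-1.09, 1.28], [-1.99, 2.15], [-1.42, 1.44], [-3.14, 3.14]. Speed limits (rad/s): [2.79, 2.79, 3.14, 3.14, 3.14, 3.14].

## Interface

Orientations are given as a unit quaternion [x, y, z, w].
In Python, from workcell import get_obs, camera, camera_model, job_done, masks_of gives the robot as it stands.
- The arm moves only by the tool jog_arm, never from a script. Its argument "deltas" is a list that holds one entry, the list of rows, each a list of 7 numbers: the shift along the tool's x, y, z in mm, then the turn, a rotation vector about the tool's x, y, z in degrees, then the finger opening in mm, from 0 to 85.4. A call has 1 to 5 rows; each row shifts and turns the pose as measured when the row begins, along the tool's axes as they then stand; what a row does not reach is not made up. A row lasts 1/10 s, in which the tool goes at most 50 mm and 8.59 degrees, less where a joint would pass 70% of its speed; a pose out of reach is approached as far as the arm can. A call with a gripper value outside its range is refused whole. The fingers move at their own pace and stop on an object; the grip force is fixed at half the most. Time passes only in rows, so rows that do not move let the fingers close. It gives the time, the measured TCP pose, the force and the opening at its end, in the units of the state.
- get_obs(): the state, without advancing time (a new reading comes with each control period).
- camera(name): name is "scene" or "side" or "wrist"; returns the picture (400x640x3 uint8, red, green, blue); there is no depth.
- camera_model(name): a dict with "fovy" (degrees; the focal length in pixels is half the picture's height over the tangent of half this angle, whatever the lens; pixels are square), "cx", "cy" (the principal point, pixels), "pose" (4x4, takes a point from camera to world coordinates); the wrist camera has in their place "T_tool_cam" (4x4, takes a point from camera to tool coordinates, whose origin is the TCP and whose axes are the flange's). Camera axes: x right, y down, z forward; pixel columns grow to the right and rows downward; lengths in m; the calibration is good to about 2 mm. A picture is of the moment at which its call begins: read the wrist's pose just before it. camera_model takes no time and is no camera call.
- job_done(): hands the job in, once; it reports no verdict.
Trained networks look in the newest picture that a camera, given by its name, has taken for a name from the list of things; names that differ only in an ending like _2 or _b are one class to them, and where a whole thing is asked for, a point or a joint stands for the part that bears it (a point fixed in the world has none). Each returns a list of dicts, best first, with "conf" (0 to 1); they miss things now and then, are a little off and sometimes report something else, mostly with a low value. They report only what shows in the picture. A call takes as long as a camera call. They do not tell look-alikes from the thing itself.
- masks_of(target, camera): "pixels" (400x640 bool, what is visible of it) and "at" ([column, row] in pixels, amid what is visible of it).
The state is a dict: "clock": time; "joint_pos": joint angles; "joint_vel": joint speeds; "tau": joint torques, N m; "eef_pos": TCP position; "tool_rot": TCP orientation; "ft_force": force on the tool from outside, world axes, zero at the start; "ft_torque": the same for the moment, N m; "grip_width": finger opening in m.
Only numpy, scipy, OpenCV 4.12 (cv2) and the standard library are available. Lean on these libraries where they do the work, as an engineer would, in place of code of your own. Each camera call takes 0.05 s, during which the arm holds its last target. There are 200 camera calls.

## Working session

There is one attempt and no reset: what is moved stays moved. The work goes in short steps, Python scripts to look and compute and a tool call to move; the robot and the scene stay as the last step left them, time stands still between calls to the robot, and variables do not carry over. Pictures are saved under pics/ and viewed, about 8 in all and at most 12, crops included, and the job is handed in when it is done.

Besides the shell and the picture viewer there is one more tool, called after "Call:" by a JSON object that holds its "fn" and its "kwargs". jog_arm: Moves the arm, as the interface text tells. Its arguments: {"type":"object","properties":{"deltas":{"type":"array"}},"required":["deltas"]}

```bash
mkdir -p pics; ls
cat > h.py <<'E'
import numpy as np, cv2
from workcell import *
from scipy.spatial.transform import Rotation as R
def K(m):
    f=200/np.tan(np.radians(m["fovy"])/2); return f,m["cx"],m["cy"]
def pose(name,o=None):
    m=camera_model(name)
    if "pose" in m: return m,np.array(m["pose"])
    o=o or get_obs(); T=np.eye(4); T[:3,:3]=R.from_quat(o["tool_rot"]).as_matrix(); T[:3,3]=o["eef_pos"]
    return m,T@np.array(m["T_tool_cam"])
def ray(name,uv,z,o=None):
    m,T=pose(name,o); f,cx,cy=K(m)
    d=T[:3,:3]@np.array([(uv[0]-cx)/f,(uv[1]-cy)/f,1]); p=T[:3,3]
    return p+d*(z-p[2])/d[2]
def proj(name,P,o=None):
    m,T=pose(name,o); f,cx,cy=K(m)
    c=(np.array(P)-T[:3,3])@T[:3,:3]; return np.array([cx+f*c[...,0]/c[...,2],cy+f*c[...,1]/c[...,2]]).T
def snap(name,fn):
    im=camera(name); cv2.imwrite("pics/"+fn,im[:,:,::-1]); return im
E
python3 - <<'E'
from h import *
o=get_obs(); print({k:np.round(v,3) for k,v in o.items()})
a=snap("scene","a.png"); 
for t in ["cell","shutter_grip","rest","carrier","screwdriver","weight"]:
    for r in masks_of(t,"scene"): print("scene",t,round(r["conf"],2),r["at"],r["pixels"].sum(), ray("scene",r["at"],0.1).round(3))
b=snap("side","b.png")
for t in ["cell","shutter_grip","rest","carrier"]:
    for r in masks_of(t,"side"): print("side",t,round(r["conf"],2),r["at"],r["pixels"].sum(),ray("side",r["at"],0.1).round(3))
for n in ["scene","side"]: print(n,np.round(camera_model(n)["pose"],3).tolist(),camera_model(n)["fovy"])
print(camera_model("wrist"))
E
```

```text
pics
{'clock': np.float64(0.0), 'joint_pos': array([-1.313,  0.241,  0.004,  1.335,  0.   ,  1.571]), 'joint_vel': array([-0.   , -0.001, -0.001, -0.001, -0.   ,  0.001]), 'tau': array([-1.0000e-03, -3.7232e+01,  2.5241e+01,  1.7000e-02, -0.0000e+00,
       -0.0000e+00]), 'eef_pos': array([ 0.127, -0.483,  0.23 ]), 'tool_rot': array([ 0.992,  0.129, -0.   , -0.001]), 'ft_force': array([-0.563, -0.792, -0.496]), 'ft_torque': array([0.016, 0.015, 0.015]), 'grip_width': np.float64(0.085)}
scene cell 0.8 [280.1, 239.4] 3030 [0.474 0.213 0.1  ]
scene shutter_grip 0.61 [287.7, 223.5] 239 [0.517 0.163 0.1  ]
scene rest 0.92 [390.2, 205.1] 760 [ 0.42  -0.117  0.1  ]
scene carrier 0.72 [366.0, 210.6] 256 [ 0.44  -0.045  0.1  ]
scene carrier 0.59 [418.1, 176.4] 764 [ 0.481 -0.288  0.1  ]
scene carrier 0.45 [391.6, 188.0] 161 [ 0.481 -0.178  0.1  ]
scene weight 0.63 [371.6, 246.0] 98 [0.318 0.037 0.1  ]
side cell 0.65 [241.4, 204.6] 381 [0.496 0.225 0.1  ]
side shutter_grip 0.68 [368.3, 234.0] 109 [ 0.478 -0.204  0.1  ]
side rest 0.86 [362.8, 248.1] 504 [ 0.416 -0.199  0.1  ]
side carrier 0.92 
[... 180 characters left out ...]
48, 0.661, -0.303], [-0.817, 0.341, -0.466, 0.621], [-0.001, -0.808, -0.589, 0.862], [0.0, 0.0, 0.0, 1.0]] 48.10953660292413
side [[0.265, -0.663, 0.7, -0.551], [-0.964, -0.185, 0.189, -0.288], [0.004, -0.725, -0.688, 1.193], [0.0, 0.0, 0.0, 1.0]] 45.51190749910775
{'fovy': 65.30615594600486, 'cx': 319.5329360006079, 'cy': 198.65549827123237, 'T_tool_cam': array([[-6.17374174e-05, -9.59696419e-01, -2.81038750e-01,
         7.09637912e-02],
       [ 9.99999997e-01, -4.81691363e-05, -5.51869438e-05,
         6.54627732e-04],
       [ 3.94253185e-05, -2.81038752e-01,  9.59696420e-01,
        -1.44284831e-01],
       [ 0.00000000e+00,  0.00000000e+00,  0.00000000e+00,
         1.00000000e+00]])}
```

Run:
```python
import cv2,numpy as np
a=cv2.imread("pics/a.png")[120:320,200:480]; b=cv2.imread("pics/b.png")[140:340,180:460]
cv2.imwrite("pics/ab.png",np.vstack([cv2.resize(x,(800,571)) [:, :] for x in (a,)]))
cv2.imwrite("pics/bb.png",cv2.resize(b,(800,571)))
```

```text
(no output)
```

View pics/ab.png

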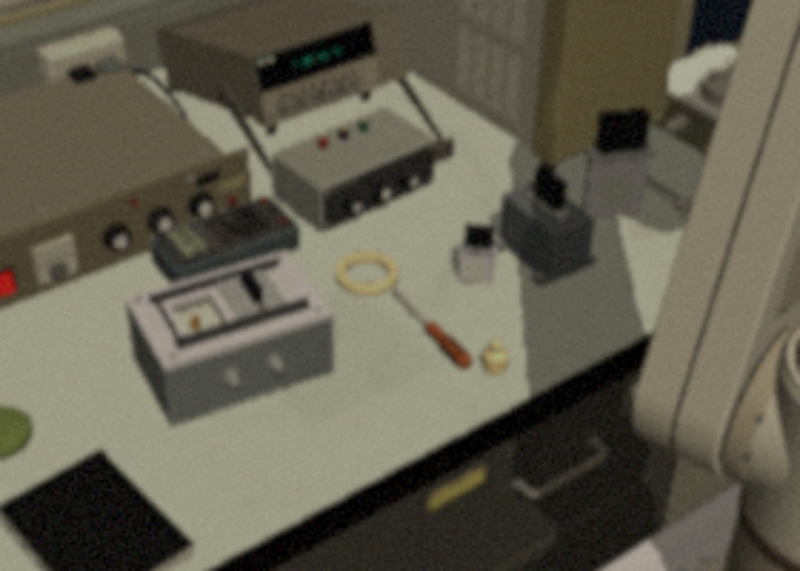

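View pics/bb.png

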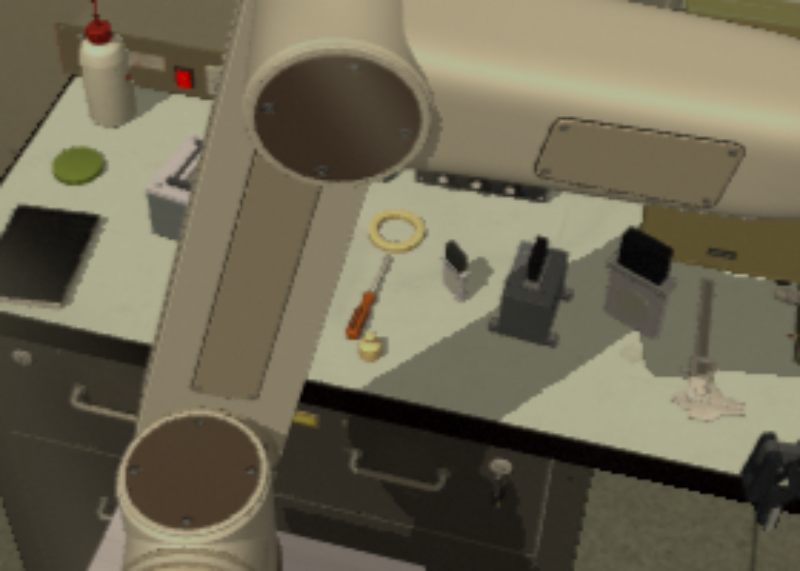

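The scene view shows the cell at the left (compartment open at crop (195,318), black cover grip at (253,287)). The rest with the middle carrier is at (548,190), the small look-alike at (478,250) and the large one at (620,160). Bottle and disc are at the far left. First I move to hover over the cell, with a half-turned tool so joint 6 stays in range.

```bash
cat >> h.py <<'E'
def plan(p,yaw,n=None,grip=85,tilt=True):
    """rows (tool frame) to bring the TCP to p with tool down and tool-x at world yaw (deg)"""
    o=get_obs(); r0=R.from_quat(o["tool_rot"]); p0=np.array(o["eef_pos"])
    rt=R.from_euler("z",yaw,degrees=True)*R.from_euler("x",180,degrees=True)
    d=(r0.inv()*rt).as_rotvec(degrees=True); L=np.linalg.norm(np.array(p)-p0)*1000
    n=n or max(1,int(np.ceil(max(L/45,np.linalg.norm(d)/8.4))))
    print("clock",round(float(o["clock"]),2),"dist",L.round(1),"rot",d.round(1),"n",n)
    for i in range(n):
        ri=r0*R.from_rotvec(d*i/n,degrees=True)
        s=ri.inv().apply((np.array(p)-p0)/n)*1000
        print((s.round(1)+0).tolist()+(d/n).round(1).tolist()+[grip])
E
python3 - <<'E'
from h import *
for uv in [(301.5,211.7),(254.3,224)]: print(ray("scene",uv,.087).round(3))
plan([.49,.15,.23],180)
E
```

```text
[0.554 0.096 0.087]
[0.582 0.231 0.087]
clock 0.6 dist 729.9 rot [  -0.     0.  -165.2] n 20
[25.6, -26.0, 0.1, -0.0, 0.0, -8.3, 85]
[29.1, -22.1, 0.1, -0.0, 0.0, -8.3, 85]
[31.9, -17.7, 0.1, -0.0, 0.0, -8.3, 85]
[34.1, -12.9, 0.1, -0.0, 0.0, -8.3, 85]
[35.6, -7.8, 0.1, -0.0, 0.0, -8.3, 85]
[36.4, -2.6, 0.1, -0.0, 0.0, -8.3, 85]
[36.4, 2.6, 0.1, -0.0, 0.0, -8.3, 85]
[35.6, 7.8, 0.1, -0.0, 0.0, -8.3, 85]
[34.2, 12.9, 0.1, -0.0, 0.0, -8.3, 85]
[31.9, 17.6, 0.1, -0.0, 0.0, -8.3, 85]
[29.1, 22.0, 0.1, -0.0, 0.0, -8.3, 85]
[25.6, 26.0, 0.1, -0.0, 0.0, -8.3, 85]
[21.6, 29.4, 0.1, -0.0, 0.0, -8.3, 85]
[17.2, 32.2, 0.1, -0.0, 0.0, -8.3, 85]
[12.4, 34.3, 0.1, -0.0, 0.0, -8.3, 85]
[7.3, 35.8, 0.1, -0.0, 0.0, -8.3, 85]
[2.1, 36.4, 0.1, -0.0, 0.0, -8.3, 85]
[-3.2, 36.4, 0.1, -0.0, 0.0, -8.3, 85]
[-8.4, 35.5, 0.1, -0.0, 0.0, -8.3, 85]
[-13.4, 34.0, 0.1, -0.0, 0.0, -8.3, 85]
```

Call:
{"fn": "jog_arm", "kwargs": {"deltas": [[[25.6,-26,0,0,0,-8.3,85],[29,-22,0,0,0,-8.3,85],[32,-17.7,0,0,0,-8.3,85],[34,-13,0,0,0,-8.3,85],[35.6,-7.8,0,0,0,-8.3,85]]]}}

```text
clock: 1.1
eef_pos: [0.2174, -0.3235, 0.2305]
tool_rot: [0.877, 0.48, -0.0, 0.001]
ft_force: [0.5, -0.7, 0.7]
grip_width: 0.0851
```

Call:
{"fn": "jog_arm", "kwargs": {"deltas": [[[36.4,-2.6,0,0,0,-8.3,85],[36.4,2.6,0,0,0,-8.3,85],[35.6,7.8,0,0,0,-8.3,85],[34,13,0,0,0,-8.3,85],[32,17.6,0,0,0,-8.3,85]]]}}

```text
clock: 1.6
eef_pos: [0.3051, -0.1559, 0.2314]
tool_rot: [0.64, 0.768, -0.0, 0.004]
ft_force: [1.2, 0.3, 0.2]
grip_width: 0.085
```

Run:
```python
from h import *
print(get_obs()["eef_pos"].round(3))
plan([.49,.15,.23],168)
```

```text
[ 0.305 -0.156  0.231]
clock 1.6 dist 357.5 rot [  0.    0.4 -67.6] n 9
[29.7, 26.3, 0.1, 0.0, 0.0, -7.5, 85]
[26.0, 30.0, 0.1, 0.0, 0.0, -7.5, 85]
[21.9, 33.1, 0.1, 0.0, 0.0, -7.5, 85]
[17.4, 35.7, 0.1, 0.0, 0.0, -7.5, 85]
[12.6, 37.7, 0.2, 0.0, 0.0, -7.5, 85]
[7.5, 39.0, 0.2, 0.0, 0.0, -7.5, 85]
[2.4, 39.6, 0.2, 0.0, 0.0, -7.5, 85]
[-2.9, 39.6, 0.2, 0.0, 0.0, -7.5, 85]
[-8.0, 38.9, 0.2, 0.0, 0.0, -7.5, 85]
```

Call:
{"fn": "jog_arm", "kwargs": {"deltas": [[[29.7,26.3,0,0,0,-7.7,85],[26,30,0,0,0,-7.7,85],[22,33,0,0,0,-7.7,85],[17.4,35.7,0,0,0,-7.7,85],[12.6,37.7,0,0,0,-7.7,85]]]}}

```text
clock: 2.1
eef_pos: [0.4076, 0.0236, 0.2329]
tool_rot: [0.338, 0.941, -0.001, 0.007]
ft_force: [1.1, -0.1, 0.1]
grip_width: 0.0851
```

Call:
{"fn": "jog_arm", "kwargs": {"deltas": [[[7.5,39,0,0,0,-7.7,85],[2.4,39.6,0,0,0,-7.7,85],[-2.9,39.6,0,0,0,-7.7,85],[-8,39,0,0,0,-7.7,85],[0,0,0,0,0,0,85]]]}}

```text
clock: 2.6
eef_pos: [0.4859, 0.1752, 0.2329]
tool_rot: [0.06, 0.998, -0.002, 0.008]
ft_force: [0.6, -1.3, 0.5]
grip_width: 0.0846
```

Run:
```python
from h import *
o=get_obs(); a=snap("wrist","w1.png"); print(o["eef_pos"].round(4),o["tool_rot"].round(4))
import pickle; pickle.dump(o,open("w1.pkl","wb"))
for t in ["shutter_grip","cell"]:
    for r in masks_of(t,"wrist"):
        q=cv2.minAreaRect(np.argwhere(r["pixels"])[:,::-1].astype(np.float32)); print(t,r["conf"],r["at"],r["pixels"].sum(),q)
```

```text
[0.4859 0.1752 0.2329] [ 0.0601  0.9982 -0.0023  0.0078]
cell 0.67 [326.7, 223.4] 18874 ((328.64288330078125, 220.42674255371094), (173.30203247070312, 119.90930938720703), 1.4688007831573486)
```

View pics/w1.png

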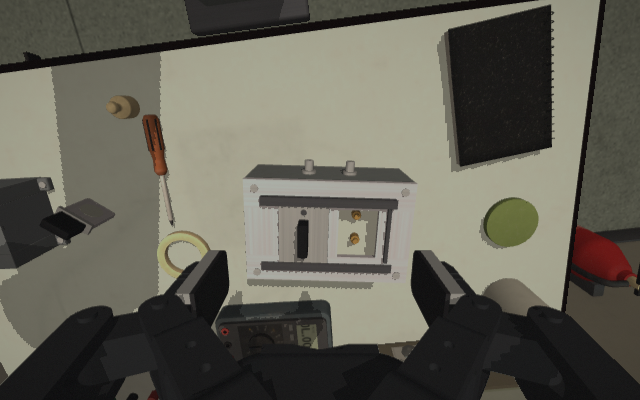

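The wrist view shows the cell with plate corners near (244,181), (416,184), (409,285) and (247,281). The cover grip is near (303,238), with the compartment to its right (+y). The bottle is at lower right. I enlarge it for exact points.

Run:
```python
import cv2
a=cv2.imread("pics/w1.png")[155:295,235:425]
cv2.imwrite("pics/w1c.png",cv2.resize(a,None,fx=4.2,fy=4.2,interpolation=cv2.INTER_CUBIC))
```

```text
(no output)
```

View pics/w1c.png

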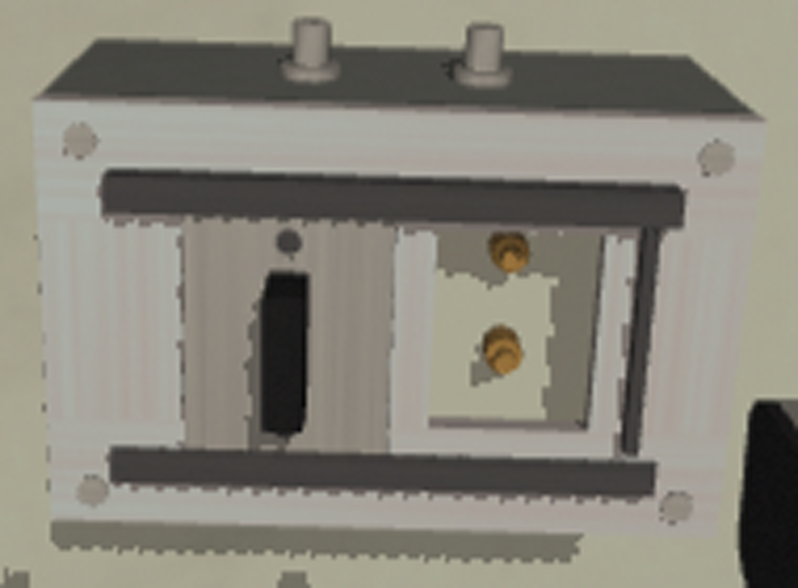

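```bash
cat > fit.py <<'E'
from h import *; import pickle
from scipy.optimize import least_squares
o=pickle.load(open("w1.pkl","rb"))
c=lambda u,v:(u/4.2+235-.4,v/4.2+155-.4)
M=np.array([[-55,-85,80],[-55,85,80],[55,-85,80],[55,85,80],[26,10,80],[26,50,80]])/1000
I=np.array([c(35,99),c(765,121),c(50,521),c(722,533),c(430,424),c(588,430)])
def W(p): return R.from_euler("z",p[2]).apply(M)+[p[0],p[1],0]
s=least_squares(lambda p:(proj("wrist",W(p),o)-I).ravel(),[.5,.17,-.1]); 
print(s.x.round(4),np.degrees(s.x[2]).round(2)); print((proj("wrist",W(s.x),o)-I).round(1).tolist())
g=ray("wrist",c(283,365),.103,o); f=lambda P:R.from_euler("z",-s.x[2]).apply(P-[s.x[0],s.x[1],0])
print("grip",g.round(4),"cell frame",f(g).round(4))
w=R.from_euler("z",s.x[2]).apply
print("slot",(w([0,-.035,.08])+[s.x[0],s.x[1],0]).round(4))
h=w([0,f(g)[1],0])+[s.x[0],s.x[1],0]
print("grip from model",h.round(4))
np.save("cell.npy",np.r_[s.x,f(g)[1]])
plan([h[0],h[1],.12],180+np.degrees(s.x[2]))
E
python3 fit.py
```

```text
[ 0.541   0.1761 -0.1449] -8.3
[[-0.2, 0.4], [0.3, -0.5], [1.1, -0.6], [-1.3, 0.3], [-0.2, 0.4], [0.2, -0.2]]
grip [0.537  0.1509 0.103 ] cell frame [-0.0003 -0.0255  0.103 ]
slot [0.5359 0.1415 0.08  ]
grip from model [0.5373 0.1509 0.    ]
clock 2.75 dist 126.9 rot [-0.3  0.8  1. ] n 3
[-18.0, -4.2, 38.0, -0.1, 0.3, 0.3, 85]
[-18.2, -4.2, 37.9, -0.1, 0.3, 0.3, 85]
[-18.4, -4.1, 37.8, -0.1, 0.3, 0.3, 85]
```

Run:
```python
from h import *
print(ray("side",(216,184),0).round(3),ray("side",(217,160),.12).round(3))
plan([.537,.151,.115],180-8.3,3,50)
```

```text
[0.672 0.406 0.   ] [0.672 0.385 0.12 ]
clock 2.75 dist 131.3 rot [-0.3  0.8  1. ] n 3
[-17.9, -4.1, 39.7, -0.1, 0.3, 0.3, 50]
[-18.1, -4.1, 39.6, -0.1, 0.3, 0.3, 50]
[-18.3, -4.1, 39.5, -0.1, 0.3, 0.3, 50]
```

Bottle is 0.17 m beyond the work, so it is clear.

Call:
{"fn": "jog_arm", "kwargs": {"deltas": [[[-18,-4,40,0,0.3,0.3,50],[-18,-4,40,0,0.3,0.3,50],[-18,-4,40,0,0.2,0.3,50],[0,0,0,0,0,0,50]]]}}

```text
clock: 3.15
eef_pos: [0.5381, 0.1464, 0.1147]
tool_rot: [0.076, 0.997, -0.002, 0.003]
ft_force: [-1.7, -0.7, -1.2]
grip_width: 0.05
```

Run:
```python
from h import *
plan([.537,.151,.091],180-8.3,2,40)
```

```text
clock 3.15 dist 24.2 rot [-0.2  0.3 -0.4] n 2
[1.0, 2.2, 11.8, -0.1, 0.2, -0.2, 40]
[0.9, 2.2, 11.8, -0.1, 0.2, -0.2, 40]
```

Call:
{"fn": "jog_arm", "kwargs": {"deltas": [[[1,2.2,12,0,0.2,0,40],[1,2.2,12,0,0,0,40],[0,0,0,0,0,0,0],[0,0,0,0,0,0,0],[0,0,0,0,0,0,0]]]}}

```text
clock: 3.65
eef_pos: [0.5366, 0.1499, 0.0938]
tool_rot: [0.078, 0.997, -0.001, 0.003]
ft_force: [2.9, -0.4, -9.4]
grip_width: 0.0076
```

Call:
{"fn": "jog_arm", "kwargs": {"deltas": [[[0,2,0,0,0,0,0],[0,5,0,0,0,0,0]]]}}

```text
clock: 3.85
eef_pos: [0.5375, 0.1556, 0.0938]
tool_rot: [0.078, 0.997, -0.002, 0.004]
ft_force: [1.3, -2.2, -5.5]
grip_width: 0.008
```

Run:
```python
from h import *
o=get_obs(); a=snap("wrist","w2.png"); print(o["eef_pos"].round(4),o["ft_force"].round(1),o["grip_width"])
cv2.imwrite("pics/w2c.png",cv2.resize(a[150:400,160:480,::-1],(800,600)))
```

```text
[0.5375 0.1556 0.0938] [ 1.3 -2.2 -5.5] 0.008032490616906402
```

View pics/w2c.png

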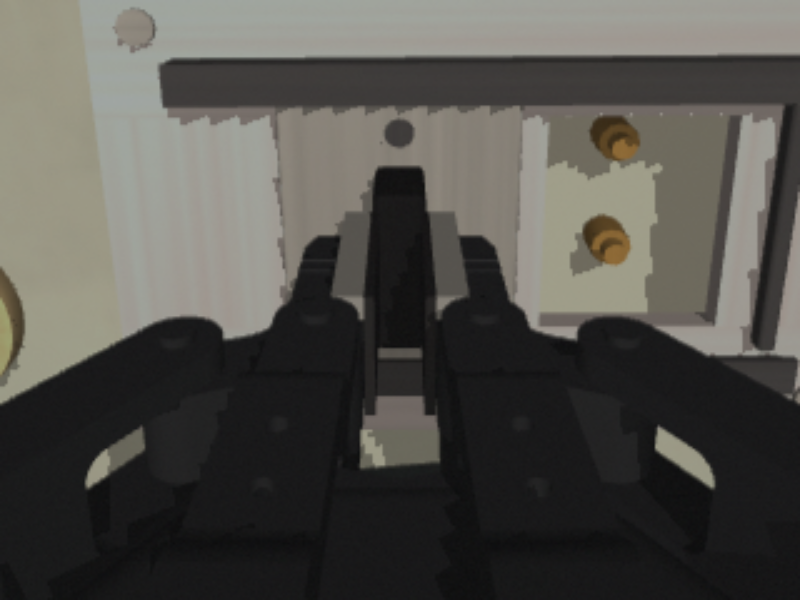

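The ridge is pinched between the pads (crop (400,250)) and the cover follows it.

Call:
{"fn": "jog_arm", "kwargs": {"deltas": [[[0,12,0,0,0,0,0],[0,15,0,0,0,0,0],[0,15,0,0,0,0,0],[0,4,0,0,0,0,0]]]}}

```text
clock: 4.3
eef_pos: [0.5449, 0.2049, 0.0937]
tool_rot: [0.078, 0.997, -0.003, 0.003]
ft_force: [0.1, -2.6, -3.8]
grip_width: 0.008
```

Call:
{"fn": "jog_arm", "kwargs": {"deltas": [[[0,1.5,0,0,0,0,0],[0,1.5,0,0,0,0,0]]]}}

```text
clock: 4.5
eef_pos: [0.5451, 0.2064, 0.0937]
tool_rot: [0.077, 0.997, -0.007, 0.004]
ft_force: [-0.3, -9.4, -0.6]
grip_width: 0.0077
```

Call:
{"fn": "jog_arm", "kwargs": {"deltas": [[[0,0,0,0,0,0,40],[0,0,0,0,0,0,40],[0,0,-30,0,0,0,50],[0,0,-45,0,0,0,70],[0,0,-45,0,0,0,85]]]}}

```text
clock: 5.0
eef_pos: [0.5408, 0.2099, 0.212]
tool_rot: [0.077, 0.997, -0.006, -0.002]
ft_force: [1.0, 0.5, -0.2]
grip_width: 0.0772
```

Run:
```python
from h import *
print(get_obs()["eef_pos"].round(3), get_obs()["ft_force"].round(1))
plan([.44,-.18,.24],180,9)
```

```text
[0.541 0.21  0.212] [ 1.   0.5 -0.2]
clock 5.0 dist 403.7 rot [-0.6 -0.3 -8.8] n 9
[4.5, -44.6, -2.6, -0.1, -0.0, -1.0, 85]
[5.2, -44.5, -2.6, -0.1, -0.0, -1.0, 85]
[6.0, -44.4, -2.7, -0.1, -0.0, -1.0, 85]
[6.7, -44.3, -2.8, -0.1, -0.0, -1.0, 85]
[7.5, -44.1, -2.8, -0.1, -0.0, -1.0, 85]
[8.2, -44.0, -2.9, -0.1, -0.0, -1.0, 85]
[9.0, -43.8, -2.9, -0.1, -0.0, -1.0, 85]
[9.7, -43.7, -3.0, -0.1, -0.0, -1.0, 85]
[10.5, -43.5, -3.1, -0.1, -0.0, -1.0, 85]
```

Call:
{"fn": "jog_arm", "kwargs": {"deltas": [[[4.5,-44.5,-4,0,0,-1,85],[5,-44.5,-4,0,0,-1,85],[6,-44.5,-4,0,0,-1,85],[7,-44,-3,0,0,-1,85],[7.5,-44,-3,0,0,-1,85]]]}}

```text
clock: 5.5
eef_pos: [0.4937, -0.0018, 0.2448]
tool_rot: [0.024, 1.0, 0.003, 0.013]
ft_force: [1.1, 0.1, -0.2]
grip_width: 0.0853
```

Call:
{"fn": "jog_arm", "kwargs": {"deltas": [[[8,-44,-3,0,0,-1,85],[9,-44,-3,0,0,-1,85],[9.5,-43.5,-3,0,0,-1,85],[10.5,-43.5,-3,0,0,-1,85],[0,0,0,0,0,0,85]]]}}

```text
clock: 6.0
eef_pos: [0.4529, -0.1847, 0.2616]
tool_rot: [-0.01, 1.0, 0.002, 0.022]
ft_force: [0.5, 0.7, 0.4]
grip_width: 0.0851
```

Run:
```python
from h import *; import pickle
o=get_obs(); a=snap("wrist","w3.png"); print(o["eef_pos"].round(4),o["tool_rot"].round(4))
pickle.dump(o,open("w3.pkl","wb"))
for t in ["carrier","rest"]:
    for r in masks_of(t,"wrist"): print(t,r["conf"],r["at"],r["pixels"].sum(),cv2.boundingRect(r["pixels"].astype(np.uint8)),ray("wrist",r["at"],.09,o).round(3))
cv2.imwrite("pics/w3c.png",cv2.resize(a[60:360,120:520,::-1],(800,600),interpolation=cv2.INTER_CUBIC))
```

```text
[ 0.4529 -0.1847  0.2616] [-0.0102  0.9997  0.0024  0.0221]
carrier 0.86 [198.7, 223.1] 4407 (151, 186, 96, 74) [ 0.512 -0.315  0.09 ]
carrier 0.77 [304.3, 212.0] 801 (297, 186, 18, 53) [ 0.497 -0.2    0.09 ]
carrier 0.59 [381.6, 207.8] 517 (367, 187, 32, 39) [ 0.491 -0.118  0.09 ]
rest 0.68 [314.6, 196.7] 3577 (277, 157, 64, 88) [ 0.479 -0.189  0.09 ]
```

View pics/w3c.png

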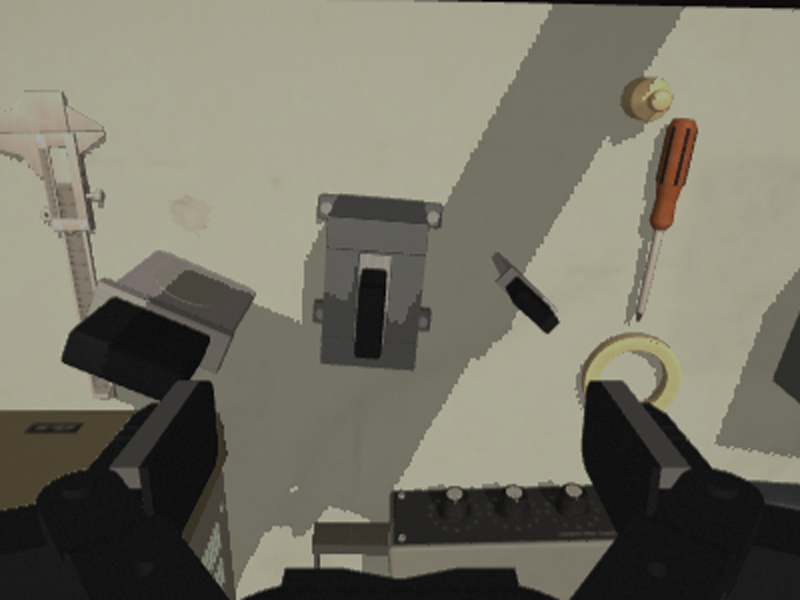

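```bash
cat > fit2.py <<'E'
from h import *; import pickle
from scipy.optimize import least_squares
o=pickle.load(open("w3.pkl","rb"))
c=lambda u,v:(u/2+120-.25,v/2+60-.25)
def fit(M,I,n,off):
    M=np.array(M)/1000; I=np.array(I)
    W=lambda p:R.from_euler("z",p[2]).apply(M)+[p[0],p[1],0]
    s=least_squares(lambda p:(proj("wrist",W(p),o)-I).ravel(),[.48,-.19,-.03])
    print(n,s.x[:2].round(4),np.degrees(s.x[2]).round(2),(proj("wrist",W(s.x),o)-I).round(1).tolist()); return s.x
# camera image right = +y, up = -x
r=fit([[-45,-28,66],[-45,28,66],[45,-28,66],[45,28,66]],[c(325,247),c(428,253),c(320,364),c(415,370)],"rest",0)
g=fit([[20,-7,106],[20,7,106]],[c(356,357),c(382,358)],"grip",0)
M=np.array([[-20,-7,106],[-20,7,106],[20,-7,106],[20,7,106],[-27,9,72],[-27,-9,72]])/1000
print((((proj("wrist",R.from_euler("z",r[2]).apply(M)+[r[0],r[1],0],o)-[119.75,59.75])*2)).round(0).tolist())
E
python3 fit2.py
```

```text
rest [ 0.5111 -0.1995] -3.42 [[1.0, -6.6], [-0.4, -5.8], [0.3, 7.1], [-0.9, 7.4]]
grip [ 0.5005 -0.1989] -1.37 [[-0.2, -0.0], [0.2, 0.0]]
[[358.0, 304.0], [385.0, 306.0], [353.0, 375.0], [380.0, 377.0], [391.0, 273.0], [359.0, 270.0]]
```

```bash
sed -i 's/c(325,247),c(428,253)/c(327,219),c(430,226)/' fit2.py; echo 'plan([r[0],r[1],.15],180+np.degrees(r[2]),4,60)' >> fit2.py; python3 fit2.py
```

```text
rest [ 0.502  -0.1989] -3.49 [[0.4, -0.7], [-0.6, -0.2], [0.5, 0.3], [-0.3, 0.6]]
grip [ 0.5005 -0.1989] -1.37 [[-0.2, -0.0], [0.2, 0.0]]
[[359.0, 288.0], [387.0, 290.0], [354.0, 359.0], [381.0, 361.0], [392.0, 257.0], [360.0, 255.0]]
clock 6.15 dist 122.4 rot [0.5 2.4 5. ] n 4
[-10.8, -5.2, 28.2, 0.1, 0.6, 1.3, 60]
[-11.2, -4.9, 28.0, 0.1, 0.6, 1.3, 60]
[-11.6, -4.6, 27.9, 0.1, 0.6, 1.3, 60]
[-12.0, -4.3, 27.8, 0.1, 0.6, 1.3, 60]
```

Call:
{"fn": "jog_arm", "kwargs": {"deltas": [[[-11,-5,28,0,0.6,1.3,60],[-11,-5,28,0,0.6,1.3,50],[-11.5,-4.5,28,0,0.6,1.3,50],[-12,-4,28,0,0.6,1.3,50],[0,0,0,0,0,0,50]]]}}

```text
clock: 6.65
eef_pos: [0.509, -0.1891, 0.1498]
tool_rot: [0.027, 1.0, 0.005, 0.004]
ft_force: [-1.2, 0.5, 0.3]
grip_width: 0.0502
```

Run:
```python
from h import *
plan([.5015,-.199,.078],176.5,4,50)
```

```text
clock 6.65 dist 72.8 rot [0.6 0.4 0.4] n 4
[1.9, -2.8, 17.9, 0.1, 0.1, 0.1, 50]
[1.8, -2.7, 17.9, 0.1, 0.1, 0.1, 50]
[1.8, -2.7, 17.9, 0.1, 0.1, 0.1, 50]
[1.8, -2.6, 17.9, 0.1, 0.1, 0.1, 50]
```

Call:
{"fn": "jog_arm", "kwargs": {"deltas": [[[7.5,-10.5,5,0.5,0.4,0.4,50],[0,0,16,0,0,0,50],[0,0,16,0,0,0,50],[0,0,0,0,0,0,50]]]}}

```text
clock: 7.05
eef_pos: [0.5016, -0.1962, 0.1152]
tool_rot: [0.026, 1.0, -0.0, 0.002]
ft_force: [-0.2, -0.1, 0.7]
grip_width: 0.05
```

Run:
```python
from h import *
plan([.5015,-.199,.078],176.5,2,50)
a=snap("wrist","w4.png")
cv2.imwrite("pics/w4c.png",cv2.resize(a[100:400,120:520,::-1],(800,600),interpolation=cv2.INTER_CUBIC))
```

```text
clock 7.05 dist 37.3 rot [-0.   0.2  0.5] n 2
[0.0, -1.4, 18.6, -0.0, 0.1, 0.2, 50]
[0.0, -1.4, 18.6, -0.0, 0.1, 0.2, 50]
```

View pics/w4c.png

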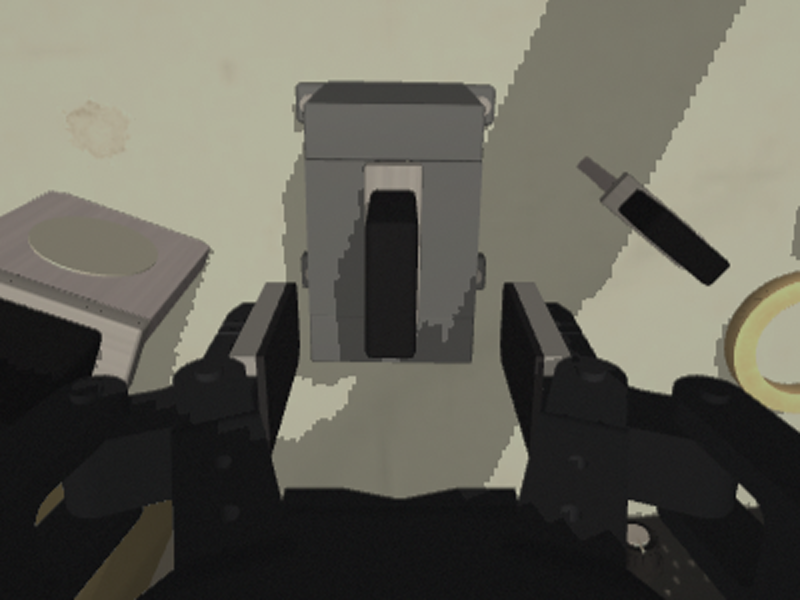

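The grip sits squarely between the pads, about 3 mm left of centre (crop (391,270)).

Run:
```python
from h import *
c=lambda u,v:(u/2+120-.25,v/2+100-.25)
print("near shoulder", ray("wrist",c(394,166),.072).round(4), "far grip",ray("wrist",c(391,357),.106).round(4))
print("near grip top",ray("wrist",c(391,222),.106).round(4))
```

```text
near shoulder [ 0.4761 -0.1976  0.072 ] far grip [ 0.5226 -0.2007  0.106 ]
near grip top [ 0.4829 -0.1985  0.106 ]
```

Call:
{"fn": "jog_arm", "kwargs": {"deltas": [[[0,-2,15,0,0,0.3,50],[0,-0.8,15,0,0,0,50],[0,0,7,0,0,0,50],[0,0,0,0,0,0,30]]]}}

```text
clock: 7.5
eef_pos: [0.5057, -0.2005, 0.0864]
tool_rot: [0.028, 1.0, -0.003, 0.008]
ft_force: [0.2, -0.0, 0.5]
grip_width: 0.0368
```

Run:
```python
from h import *
plan([.5028,-.1995,.078],176.7,1,40)
```

```text
clock 7.5 dist 9.0 rot [-0.3  1.   0. ] n 1
[3.1, 0.9, 8.4, -0.3, 1.0, 0.0, 40]
```

Call:
{"fn": "jog_arm", "kwargs": {"deltas": [[[3,1,8.4,-0.3,1,0,40],[0,0,0,0,0,0,40]]]}}

```text
clock: 7.7
eef_pos: [0.5037, -0.1997, 0.0797]
tool_rot: [0.028, 1.0, -0.0, 0.001]
ft_force: [-0.6, -0.8, -0.4]
grip_width: 0.0398
```

Run:
```python
from h import *
print(get_obs()["eef_pos"].round(4))
plan([.5028,-.1995,.078],176.7,1,40)
```

```text
[ 0.5037 -0.1997  0.0797]
clock 7.7 dist 1.9 rot [-0.1  0.1  0.1] n 1
[0.9, 0.1, 1.7, -0.1, 0.1, 0.1, 40]
```

Call:
{"fn": "jog_arm", "kwargs": {"deltas": [[[1,0,2,0,0,0,25],[0,0,0,0,0,0,0],[0,0,0,0,0,0,0],[0,0,0,0,0,0,0]]]}}

```text
clock: 8.1
eef_pos: [0.5031, -0.1997, 0.0783]
tool_rot: [0.028, 1.0, -0.001, 0.001]
ft_force: [0.3, 0.3, -1.0]
grip_width: 0.013
```

Call:
{"fn": "jog_arm", "kwargs": {"deltas": [[[0,0,-8,0,0,0,0],[0,0,-25,0,0,0,0],[0,0,-35,0,0,0,0],[0,0,-40,0,0,0,0],[0,0,-40,0,0,0,0]]]}}

```text
clock: 8.6
eef_pos: [0.5002, -0.198, 0.2258]
tool_rot: [0.028, 1.0, 0.002, -0.004]
ft_force: [0.7, 0.1, -1.1]
grip_width: 0.0132
```

Run:
```python
from h import *
print(get_obs()["eef_pos"].round(4),get_obs()["grip_width"],get_obs()["ft_force"].round(1))
a=snap("wrist","w5.png")
cv2.imwrite("pics/w5c.png",cv2.resize(a[100:400,120:520,::-1],(800,600),interpolation=cv2.INTER_CUBIC))
plan([.5359,.1415,.225],180-8.3)
```

```text
[ 0.5002 -0.198   0.2258] 0.0131639517922212 [ 0.7  0.1 -1.1]
clock 8.65 dist 342.5 rot [0.  0.2 5.1] n 8
[-1.6, 42.8, 1.1, 0.0, 0.0, 0.6, 85]
[-1.2, 42.8, 1.1, 0.0, 0.0, 0.6, 85]
[-0.7, 42.8, 1.1, 0.0, 0.0, 0.6, 85]
[-0.2, 42.8, 1.1, 0.0, 0.0, 0.6, 85]
[0.3, 42.8, 1.1, 0.0, 0.0, 0.6, 85]
[0.7, 42.8, 1.1, 0.0, 0.0, 0.6, 85]
[1.2, 42.8, 1.1, 0.0, 0.0, 0.6, 85]
[1.7, 42.8, 1.1, 0.0, 0.0, 0.6, 85]
```

View pics/w5c.png

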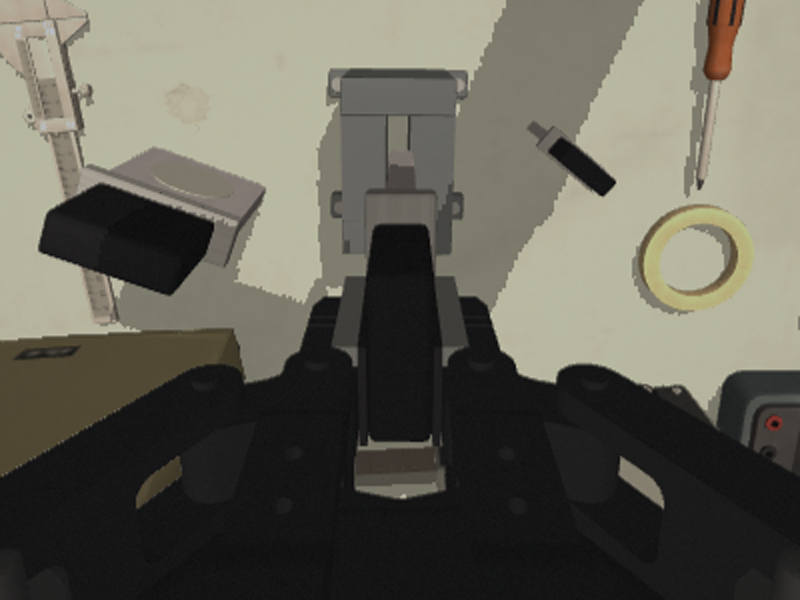

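The carrier is held square in the jaws (shoulder edge at crop (401,192), foot tip at (401,152)) and the rest pocket is empty.

Run:
```python
from h import *
c=lambda u,v:(u/2+120-.25,v/2+100-.25)
m=camera_model("wrist"); f,cx,cy=K(m); T=m["T_tool_cam"]
def t(uv,z):
    d=T[:3,:3]@np.array([(uv[0]-cx)/f,(uv[1]-cy)/f,1]); p=T[:3,3]; return ((p+d*(z-p[2])/d[2])*1000).round(1)
print("shoulder near(27)",t(c(401,191),6.3e-3),"foot near(25)",t(c(401,152),.0723), t(c(401,152),.0683))
print("grip far top(-20)",t(c(402,441),-.0277))
a=cv2.imread("pics/w5.png"); print(a[168:202,320].mean(1).astype(int))
```

```text
shoulder near(27) [29.1 -0.4  6.3] foot near(25) [25.  -0.2 72.3] [25.9 -0.2 68.3]
grip far top(-20) [-18.3  -0.2 -27.7]
[119 118 118 119 119 120 120 121 115 114 113 113 113 113 113  80  72  70
  72  72  71  71  71  71  71  71  64  61  62  89  98 102 102 102]
```

Call:
{"fn": "jog_arm", "kwargs": {"deltas": [[[-1.5,43,0,0,0,0.6,0],[-1.2,43,0,0,0,0.6,0],[-0.7,43,0,0,0,0.6,0],[-0.2,43,0,0,0,0.6,0],[0.3,43,0,0,0,0.6,0]]]}}

```text
clock: 9.15
eef_pos: [0.528, 0.0142, 0.241]
tool_rot: [0.062, 0.998, -0.002, 0.009]
ft_force: [1.7, 0.4, -1.4]
grip_width: 0.0129
```

Call:
{"fn": "jog_arm", "kwargs": {"deltas": [[[0.7,40,0,0,0,0.6,0],[1.2,40,0,0,0,0.6,0],[1.7,30,0,0,0,0.6,0],[0,0,0,0,0,0,0],[0,0,0,0,0,0,0]]]}}

```text
clock: 9.65
eef_pos: [0.5386, 0.1343, 0.2425]
tool_rot: [0.074, 0.997, -0.001, 0.011]
ft_force: [0.1, -0.5, -2.0]
grip_width: 0.0128
```

Run:
```python
from h import *
print(get_obs()["joint_pos"].round(2))
plan([.5372,.1413,.168],180-8.3,3,0)
```

```text
[ 0.25  0.33  0.16  1.38 -0.01  0.4 ]
clock 9.65 dist 74.8 rot [-0.   1.3 -0.2] n 3
[1.4, 2.3, 24.8, -0.0, 0.4, -0.1, 0]
[1.2, 2.3, 24.8, -0.0, 0.4, -0.1, 0]
[1.0, 2.3, 24.8, -0.0, 0.4, -0.1, 0]
```

Call:
{"fn": "jog_arm", "kwargs": {"deltas": [[[1.4,7,20,0,1.3,0,0],[0,0,25,0,0,0,0],[0,0,25,0,0,0,0],[0,0,0,0,0,0,0]]]}}

```text
clock: 10.05
eef_pos: [0.5385, 0.1387, 0.1679]
tool_rot: [0.077, 0.997, -0.0, -0.002]
ft_force: [-1.1, -0.3, -1.0]
grip_width: 0.0129
```

Run:
```python
from h import *; import pickle
o=get_obs(); print(o["eef_pos"].round(4),o["tool_rot"].round(4)); plan([.5372,.1413,.168],180-8.3,1,0)
a=snap("wrist","w6.png"); pickle.dump(o,open("w6.pkl","wb"))
cv2.imwrite("pics/w6c.png",cv2.resize(a[120:320,220:420,::-1],(600,600),interpolation=cv2.INTER_CUBIC))
```

```text
[0.5385 0.1387 0.1679] [ 7.650e-02  9.971e-01 -1.000e-04 -2.000e-03]
clock 10.05 dist 2.9 rot [-0.  -0.2 -0.5] n 1
[1.6, 2.4, -0.1, -0.0, -0.2, -0.5, 0]
```

View pics/w6c.png

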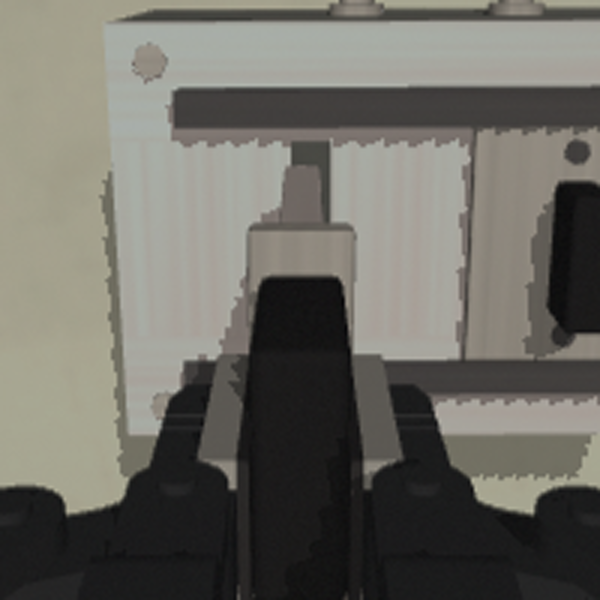

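```bash
cat > tf.py <<'E'
from h import *
m=camera_model("wrist"); f,cx,cy=K(m); T=m["T_tool_cam"]
def t(uv,z):
    d=T[:3,:3]@np.array([(uv[0]-cx)/f,(uv[1]-cy)/f,1]); p=T[:3,3]; return ((p+d*(z-p[2])/d[2])*1000).round(1)
E
python3 - <<'E'
from tf import *; import pickle
c=lambda u,v:(u/3+220-.33,v/3+120-.33)
a=cv2.imread("pics/w6.png").mean(2)
for r in (168,170,172): print(r,a[r,312:334].astype(int))
for col in (319,321,323,325): print(col,a[160:180,col].astype(int))
for r in (178,182,186): print(r,a[r,310:332].astype(int))
print("slot L/R near",t(c(291,145),.0879),t(c(329,145),.0879),"end",t(c(310,141),.0879))
print("foot",t(c(286,166),.0713),t(c(322,166),.0713),"mid",t(c(303,165),.0723))
print("blade top",t(c(281,222),.0123),t(c(325,222),.0123), "shoulder",t(c(248,229),.0063),t(c(355,227),.0063))
o=pickle.load(open("w6.pkl","rb")); s=np.load("cell.npy")
w=R.from_euler("z",s[2]).apply
for q in ([-.026,-.04,.08],[-.026,-.03,.08]):
    P=w(q)+[s[0],s[1],0]; u=proj("wrist",P,o); print("pred slot px crop",((u-[219.67,119.67])*3).round(1))
E
```

```text
168 [168 168 120 117 116  74  71  72  71  73  71  71  72  70  70  71  70  70
 140 117 117 118]
170 [168 167 166 166 165  77  71  71  71  72  71  71  71  71  71  71  71  70
 140 165 166 167]
172 [169 167 166 166 166  77  69  71  70  71  71  71  72  72  70  71  70  70
 139 165 166 167]
319 [ 63  64  77 114 118 117 116  80  72  71  71  71  71  70  70 105 105 104
 104 104]
321 [ 63  65  76 114 119 116 114  80  73  72  72  71  71  71  71 107 105 104
 104 103]
323 [ 63  64  76 113 118 117 114  80  71  71  71  71  71  70  71  92 103 104
 103 103]
325 [ 64  64  75 113 118 116 114  80  70  71  71  71  72  71  71  94 104 105
 105 104]
178 [165 167 168 168 142 104 104 104 104 104 103 104 104 103 104 105  92  72
  70  70 140 165]
182 [165 167 168 167 107 106 103 103 104 103 103 103 104 102 103 104 109  71
  69  70 139 163]
186 [165 166 168 166 104 104 103 103 103 104 103 103 103 103 103 103 103  66
  69  70 138 163]
slot L/R near [27.6 -2.9 87.9] [27.6  6.6 87.9] end [28.6  1.8 87.9]
foot [25.7 -3.9 71.3] [25.7  4.5 71.3] mid [25.7  0.  72.3]
blade top [28.2 -3.9 12.3] [28.2  3.7 12.3] shoulder [28.6 -9.3  6.3] [29.   8.5  6.3]
pred slot px crop [291.5 141.2]
pred slot px crop [331.3 140.8]
```

Call:
{"fn": "jog_arm", "kwargs": {"deltas": [[[1.8,1.9,6,0,-0.2,-0.4,0],[0,0,4,0,0,0,0],[0,0,0,0,0,0,0]]]}}

```text
clock: 10.4
eef_pos: [0.5395, 0.1401, 0.161]
tool_rot: [0.074, 0.997, 0.001, 0.003]
ft_force: [-0.7, 0.0, -0.8]
grip_width: 0.0129
```

Run:
```python
from h import *; import pickle
o=get_obs(); print(o["eef_pos"].round(4),o["tool_rot"].round(4)); plan([.5372,.1413,.158],180-8.3,1,0)
a=snap("wrist","w7.png"); pickle.dump(o,open("w7.pkl","wb"))
cv2.imwrite("pics/w7c.png",cv2.resize(a[130:230,270:370,::-1],(600,600),interpolation=cv2.INTER_CUBIC))
```

```text
[0.5395 0.1401 0.161 ] [7.410e-02 9.972e-01 7.000e-04 2.500e-03]
clock 10.4 dist 3.9 rot [ 0.1  0.3 -0.2] n 1
[2.4, 0.8, 3.0, 0.1, 0.3, -0.2, 0]
```

View pics/w7c.png

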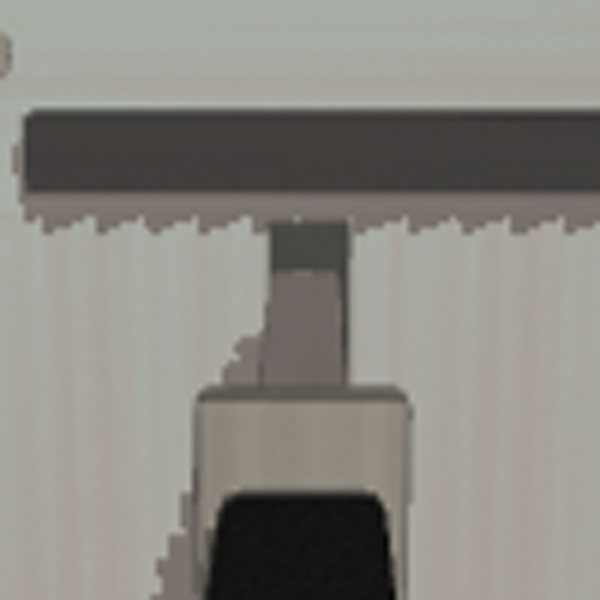

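Run:
```python
from tf import *
c=lambda u,v:(u/6+270-.42,v/6+130-.42)
print("slot",t(c(271,235),.081),t(c(349,235),.081),"end",t(c(310,222),.081))
print("foot",t(c(270,273),.0713),t(c(341,273),.0713),"mid",t(c(306,271),.0723),"sh",t(c(196,395),.0063),t(c(410,393),.0063))
print("slot right edge",t(c(350,380),.081),t(c(350,260),.081))
```

```text
slot [28.3 -4.3 81. ] [28.3  5.3 81. ] end [29.9  0.5 81. ]
foot [25.7 -4.2 71.3] [25.7  4.1 71.3] mid [25.7 -0.  72.3] sh [28.9 -9.4  6.3] [29.1  8.5  6.3]
slot right edge [10.   5.5 81. ] [25.2  5.4 81. ]
```

Call:
{"fn": "jog_arm", "kwargs": {"deltas": [[[2.8,0.5,0,0.1,0.3,-0.2,0],[0,0,0,0,0,0,0],[0,0,0,0,0,0,0]]]}}

```text
clock: 10.75
eef_pos: [0.5377, 0.1415, 0.1632]
tool_rot: [0.072, 0.997, 0.001, 0.001]
ft_force: [-0.0, -0.2, -1.0]
grip_width: 0.0128
```

Run:
```python
from h import *
plan([.5368,.1408,.158],180-8.3,1,0)
```

```text
clock 10.75 dist 5.3 rot [0.1 0.2 0. ] n 1
[0.8, -0.9, 5.2, 0.1, 0.2, 0.0, 0]
```

Call:
{"fn": "jog_arm", "kwargs": {"deltas": [[[1,-0.6,2,0.1,0.2,0,0],[0,0,0,0,0,0,0],[0,0,0,0,0,0,0]]]}}

```text
clock: 11.05
eef_pos: [0.5368, 0.1413, 0.1616]
tool_rot: [0.072, 0.997, 0.0, 0.0]
ft_force: [0.0, 0.4, -1.0]
grip_width: 0.0128
```

Run:
```python
from h import *
plan([.5368,.1410,.155],180-8.3,1,0)
```

```text
clock 11.05 dist 6.6 rot [0. 0. 0.] n 1
[0.0, -0.3, 6.6, 0.0, 0.0, 0.0, 0]
```

Good. Down to about 2 mm above the plate, then a picture.

Call:
{"fn": "jog_arm", "kwargs": {"deltas": [[[0,-0.3,3,0,0,0,0],[0,0,3,0,0,0,0],[0,0,0,0,0,0,0],[0,0,0,0,0,0,0]]]}}

```text
clock: 11.45
eef_pos: [0.5366, 0.1409, 0.1547]
tool_rot: [0.072, 0.997, -0.0, -0.0]
ft_force: [0.6, -0.6, -1.0]
grip_width: 0.0128
```

Run:
```python
from h import *; import pickle
o=get_obs(); plan([.5368,.1410,.150],180-8.3,1,0)
a=snap("wrist","w8.png"); pickle.dump(o,open("w8.pkl","wb"))
cv2.imwrite("pics/w8c.png",cv2.resize(a[130:230,270:370,::-1],(600,600),interpolation=cv2.INTER_CUBIC))
```

```text
clock 11.45 dist 4.7 rot [-0. -0.  0.] n 1
[-0.2, 0.2, 4.7, -0.0, -0.0, 0.0, 0]
```

View pics/w8c.png

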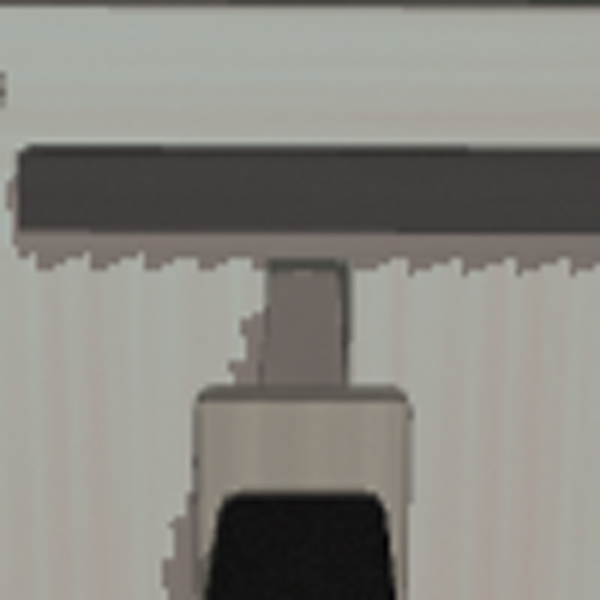

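Run:
```python
from tf import *
c=lambda u,v:(u/6+270-.42,v/6+130-.42)
print("slot",t(c(268,275),.0747),t(c(349,275),.0747),"end",t(c(310,260),.0747))
print("foot",t(c(268,274),.0713),t(c(341,274),.0713),"mid",t(c(306,271),.0723))
a=cv2.imread("pics/w8.png").mean(2)
for col in (317,319,321,324,326): print(col,a[168:182,col].astype(int))
for r in (174,176,178,182,186): print(r,a[r,311:332].astype(int))
```

```text
slot [24.7 -4.5 74.7] [24.7  5.1 74.7] end [26.5  0.5 74.7]
foot [25.6 -4.5 71.3] [25.6  4.1 71.3] mid [25.7 -0.  72.3]
317 [ 75 113 118 116 114  80  72  92 102 103 103 103 103 102]
319 [ 76 114 118 116 114  80  72 105 103 103 103 103 103 102]
321 [ 76 113 117 115 114  80  71 107 104 104 103 103 103 103]
324 [ 75 112 118 115 113  79  70  92 102 104 103 103 103 103]
326 [ 75 113 117 116 114  97  74  72  83  90  93  95 106 106]
174 [166 118 115  94  72  71  72  71  72  71  71  71  71  70  70  74  74 117
 115 115 117]
176 [165 165 165 120 101 101 102 101 103 104 104 102 102 102 103  83  71 116
 163 165 166]
178 [166 165 164 119 103 103 103 103 103 103 103 103 103 103 104  93  71 116
 164 165 166]
182 [166 127 124  92 105 104 103 102 102 102 102 103 102 103 103 108  71 116
 163 165 166]
186 [117 116 114 100 103 103 103 103 103 103 102 102 102 103 103 103  66 115
 162 165 166]
```

Call:
{"fn": "jog_arm", "kwargs": {"deltas": [[[0,0.5,0,0,0,0,0],[0,0,2,0,0,0,0],[0,0,2,0,0,0,0],[0,0,0,0,0,0,0]]]}}

```text
clock: 11.9
eef_pos: [0.5367, 0.1414, 0.1504]
tool_rot: [0.072, 0.997, -0.0, -0.0]
ft_force: [-0.9, 0.4, -1.6]
grip_width: 0.0133
```

Run:
```python
from h import *
plan([.5367,.1414,.1423],180-8.3,1,0)
```

```text
clock 11.9 dist 8.1 rot [-0. -0.  0.] n 1
[0.0, 0.0, 8.1, -0.0, -0.0, 0.0, 0]
```

Call:
{"fn": "jog_arm", "kwargs": {"deltas": [[[0,0,3,0,0,0,0],[0,0,3,0,0,0,0],[0,0,0,0,0,0,0]]]}}

```text
clock: 12.2
eef_pos: [0.5367, 0.1414, 0.1438]
tool_rot: [0.072, 0.997, -0.0, -0.0]
ft_force: [-1.6, 0.4, -0.9]
grip_width: 0.013
```

Force-free and on line; continuing.

Call:
{"fn": "jog_arm", "kwargs": {"deltas": [[[0,0,4,0,0,0,0],[0,0,4,0,0,0,0],[0,0,4,0,0,0,0],[0,0,0,0,0,0,0]]]}}

```text
clock: 12.6
eef_pos: [0.5366, 0.1414, 0.1306]
tool_rot: [0.072, 0.997, -0.0, -0.0]
ft_force: [0.0, 0.2, -1.2]
grip_width: 0.013
```

Call:
{"fn": "jog_arm", "kwargs": {"deltas": [[[0,0,4,0,0,0,0],[0,0,4,0,0,0,0],[0,0,3,0,0,0,0],[0,0,0,0,0,0,0]]]}}

```text
clock: 13.0
eef_pos: [0.5366, 0.1414, 0.1185]
tool_rot: [0.072, 0.997, -0.0, -0.0]
ft_force: [-0.4, -0.4, -1.8]
grip_width: 0.013
```

Call:
{"fn": "jog_arm", "kwargs": {"deltas": [[[0,0,4,0,0,0,0],[0,0,4,0,0,0,0],[0,0,3,0,0,0,0],[0,0,0,0,0,0,0]]]}}

```text
clock: 13.4
eef_pos: [0.5366, 0.1414, 0.1065]
tool_rot: [0.072, 0.997, -0.0, -0.0]
ft_force: [-0.3, 0.1, -2.1]
grip_width: 0.0131
```

Call:
{"fn": "jog_arm", "kwargs": {"deltas": [[[0,0,3.5,0,0,0,0],[0,0,0,0,0,0,0],[0,0,0,0,0,0,0],[0,0,0,0,0,0,0]]]}}

```text
clock: 13.8
eef_pos: [0.5367, 0.1414, 0.1028]
tool_rot: [0.072, 0.997, -0.0, -0.0]
ft_force: [-0.0, -0.5, -1.3]
grip_width: 0.0131
```

Run:
```python
from h import *
o=get_obs(); print(o["clock"],o["eef_pos"].round(4),o["ft_force"].round(1),o["ft_torque"].round(2),o["grip_width"])
a=snap("wrist","w9.png"); cv2.imwrite("pics/w9c.png",cv2.resize(a[100:400,120:520,::-1],(800,600)))
```

```text
13.8 [0.5367 0.1414 0.1028] [-0.  -0.5 -1.3] [-0.   -0.   -0.04] 0.013074705559671034
```

View pics/w9c.png

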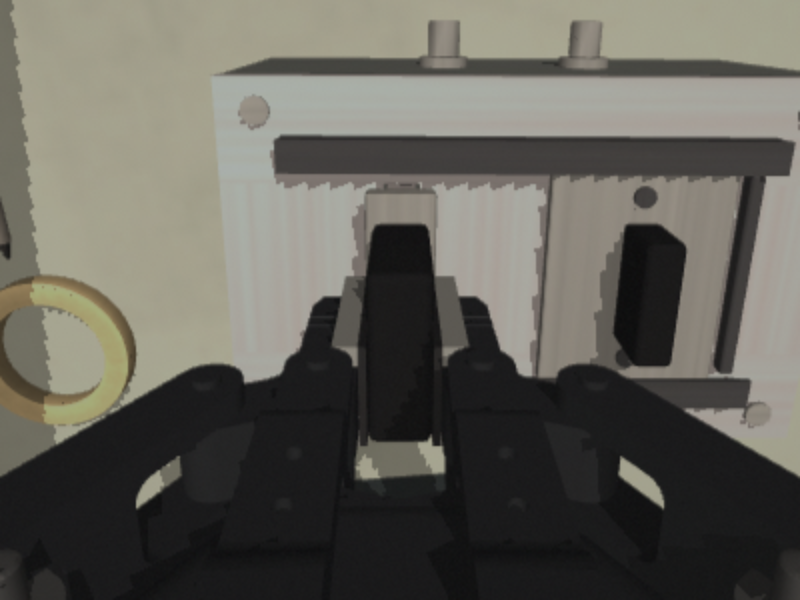

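The blade is in the slot and the shoulder still sits at crop row 192, the same place in the grip as before, so it has not slipped. The cover is home beside its stop bar (740,270) and the reading is free of contact force.

```bash
python3 -c "
from workcell import *; print(job_done())"
```

```text
the job is handed in; nothing more can be done
None
```

The job is handed in with the cover home and the middle-sized carrier held upright in the slot. I got no verdict back.

- **Cover:** I pinched the grip and slid it about 55 mm until it met the stop, where the force rose to about 9 N. The last picture shows it closed over the terminal compartment.
- **Carrier:** I took the middle-sized one from the rest block and centred it over the slot using close-up wrist pictures. I then lowered it in steps of 2 to 4 mm. Wrist force stayed at about 2 N or less throughout, roughly the carrier's own weight.
- **Final state:** the clock read 13.8 s and the TCP was at z = 0.1028 m. That puts the shoulder about 10.5 mm above the plate, with tilt close to zero. The grip width was 13 mm, and the carrier had not slipped in the grip.

**Small disagreements:**
- The gripper reads 1 to 2 mm under the true thickness: 8 mm on the 10 mm ridge and 13 mm on the 14 mm grip.
- Where the carrier sat along the slot direction in the grip came out 1 to 2 mm apart between sightings, so I went by the foot and slot edges seen in the same picture.

The final wrist view does not cover every bystander, so I did not check each one at the end. No unexpected contact force appeared at any point.

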